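# Load a culture flask into the free bay of a cell imager and start the scan

### The arm

A 6-joint arm with a two-finger parallel gripper is mounted at the origin on the work surface. World frame = base frame: x ahead of the robot, y to its left, z up, the work surface at z = 0. Lengths are in mm, angles in rad, forces in N, time in s.
With the tool pointing down it reaches from about 350 to 975 mm from the base axis. Payload 4.9 kg.
Tool frame: the origin (TCP) lies at the very end of the fingers, on their centre line; the grasp point (between the pads) lies env.hold_point_z behind it (env.hold_point_z is the distance from the TCP to the grasp point, in mm); z points along the fingers, y is the line along which they close (so a half turn about z gives the same grasp; the last joint's range is limited). The gripper opens to 85 mm and grips with 20 to 120 N. Pads are 22 mm wide; open, the fingers measure 114 mm over their backs; the gripper's body (76 mm by 85 mm) begins 54 mm behind the grasp point. The pads swing forward as they close: fully open they stand 13 mm farther back than shut.
Start: joints at [1.06, 0.053, 1.613, -0, 1.476, -0.119], TCP at [238.646, 577.624, 231.304] pointing down, gripper open.
Joint ranges: [-3.01, 3.01], [-1.01, 2.22], [0.06, 2.58], [-1.02, 4.17], [0.09, 2.62], [-3.14, 3.14]. Speed limits (rad/s): [2.57, 2.57, 3.14, 3.14, 3.14, 3.14].

### API

Orientations are given as [roll, pitch, yaw] about the fixed x, y, z axes, in that order (R = Rz(yaw) Ry(pitch) Rx(roll)).
In Python, from rig import env, viewer gives the robot as it stands.
- The arm moves only by the tool jog_arm, never from a script. Its argument "deltas" is a list of rows, each an object of numbers: "x", "y", "z": the shift along the tool's x, y, z in units of 0.5 m (1.0 is 0.5 m); "rx", "ry", "rz": the turn, a rotation vector about the tool's x, y, z in units of 2 rad (1.0 is 2 rad); "grip": the opening, from 0 (shut) to 1 (fully open). A call has 1 to 20 rows; each row is the pose to reach, as a shift and turn from the pose commanded when the call began, along the tool's axes at that moment; what a row does not reach only later rows make up. A row lasts 1/10 s, in which the tool goes at most 50 mm and 8.59 degrees, less where a joint would pass 70% of its speed; a pose out of reach is approached as far as the arm can. A call with a number of a shift or a turn outside -1 to 1 is refused whole. A call with a gripper value outside its range is refused whole. The fingers move at their own pace and stop on an object; the grip force is fixed at half the most. Time passes only in rows, so rows that repeat a pose let the fingers close. It gives the time, the measured TCP pose, the force, the opening and the grip force at its end, in the units of the state.
- env.state(): the state, without advancing time (a new reading comes with each control period).
- viewer.get_image(name): name is "scene" or "top" or "wrist"; returns the picture (420x560x3 uint8, red, green, blue); there is no depth.
- viewer.camera_info(name): a dict with "camera_matrix" (3x3 intrinsics, pixels), "cam_to_world" (4x4, takes a point from camera to world coordinates). Camera axes: x right, y up, looking along -z (the intrinsics and any distortion apply to the point x, -y, -z); pixel columns grow to the right and rows downward; lengths in mm; the calibration is good to about 2 mm. A picture is of the moment at which its call begins: read the wrist's pose just before it. camera_info takes no time and is no camera call; for the wrist camera it gives the pose at the moment of the call.
- env.finish_job(): hands the job in; it is judged then, once.
The state is a dict: "time": time; "q": joint angles; "qvel": joint speeds; "joint_torque": joint torques, N m; "ee_pos": TCP position; "tcp_rot": TCP orientation; "force": force on the tool from outside, world axes, zero at the start; "moment": the same for the moment, N m; "width": finger opening in mm; "grasp_force": force on a finger pad.
Only numpy, scipy, OpenCV 4.12 (cv2) and the standard library are available. Lean on these libraries where they do the work, as an engineer would, in place of code of your own. Each camera call takes 0.05 s, during which the arm holds its last target. There are 200 camera calls.

### The job

Put the orange-capped culture flask into the free bay of the cell imager (the one with the green lamp strip in front of it): flat on the stage, bottom end first and cap towards the open front, slid in under the low light hood until it is fully home against the rear stop. Then press the blue start button on the small control pad and let it go. Keep the flask level, do not lean on the hood, and leave the white-capped flask in the other bay and everything else on the bench where it stands.

Things in the scene. Friction and masses are not known exactly. Their poses are not given: they have to be found in the camera images.
- flask: Orange-capped flask lying flat, 122 x 52 x 30 high, 0.09 kg. Clear body x -30..+50, 28 high, flat sides 52 apart (shoulder 42 wide at x -30..-16); thin neck; orange cap x -72..-45, diameter 28, its axis 16 above the underside. Origin: underside, mid-width, 50 behind the bottom end; +x from cap to bottom end (which goes in first), z up. White patch on top.
- parked: Identical flask with a white cap, already fully home in the other bay. Same axes and origin as the orange-capped flask. Must stay.
- imager: Cream cell imager, fixed: base 300 (x) x 270 (y), flat dark stage on top 100 above the bench. Origin under the middle of the base; x inward from open front to the rear column, y left, z up. Bare apron x -150..-1, hood over x -1..+141. Two bays, centres y +55 and -55: guides 18 high, 57 apart from x +43 to the rear stop (face x +125, 26 high), flared mouths from x +6, 73 apart.
- bay_left (a point): Where the origin of a flask lies when it is fully home in the left bay (imager x +75, y +55, on the stage). Axes as the imager's.
- bay_right (a point): The same for the right bay (imager x +75, y -55). Axes as the imager's.
- bay_lamp: Bright green lamp strip, 14 x 60, flush on the apron in front of the free bay. Its origin is the home point of the FREE bay (it coincides with point bay_left or bay_right); the strip itself is drawn 205 mm in front of that origin. Axes as the imager's.
- hood_edge (a point): Middle of the hood's lower front edge: imager x -1, 70 mm above the stage. The hood's dark front lip is 270 wide, 45 high (70 to 115 above the stage), 8 thick; a clear roof runs back from the top of the lip. A flask that is home is wholly under the hood, its cap end 4 mm behind this edge.
- hood: The light hood, fixed to the imager (same origin and axes): dark rim, clear top, lamp housing. Not to be leaned on (over 20 N).
- pad: Small cream control pad, 100 (x) x 75 (y) x 30 high, fixed to the bench for the episode. Origin under its middle.
- start_top (a point): Middle of the top of the round blue start button (diameter 32) on the pad; press it straight down.
- start (a joint): Travel of the start button in m: 0 up, 0.006 fully down (about 4 N); springs back.
- tip_box: Blue pipette-tip box with clear lid, 85 x 120 x 59 high, a bystander. Origin under its middle.
- dishes: Stack of four petri dishes, diameter 90, 56 high, a bystander. Origin under its middle.
- bottle: White bottle with blue cap, diameter 64, 130 high, a bystander. Origin under its middle.
- timer: Yellow bench timer, 70 x 70 x 22 high, a bystander. Origin under its middle.
Not all that is in view belongs to the job. Leave any purple look-alike of the pad alone. Leave any purple look-alike of the flask alone.

How it is judged (in metres and radians):
On the way, in this order (a step that is already met when the one before it is completed fails the run):
1. the orange-capped flask is fully home in the free bay (((x of flask in the frame of bay_left between -0.007 and 0.006 m and y of flask in the frame of bay_left between -0.006 and 0.006 m and z of flask in the frame of bay_left between -0.004 and 0.004 m and angle between the x axis of flask and the x axis of bay_left, either way round below 0.12 rad) or (x of flask in the frame of bay_right between -0.007 and 0.006 m and y of flask in the frame of bay_right between -0.006 and 0.006 m and z of flask in the frame of bay_right between -0.004 and 0.004 m and angle between the x axis of flask and the x axis of bay_right, either way round below 0.12 rad))), for 0.2 s.
2. the start button is pressed down (value of joint start above 0.004 m), for 0.05 s.
At the end, for the whole second after the job is handed in: Flask flat and at rest in the free bay, cap to the front, within 7 mm of home along it, 6 mm across, 4 mm in height, 0.12 rad; button pressed 4 mm after that and up again; white-capped flask within 10 mm, other loose things within 30 mm of their starts (((x of flask in the frame of bay_left between -0.007 and 0.006 m and y of flask in the frame of bay_left between -0.006 and 0.006 m and z of flask in the frame of bay_left between -0.004 and 0.004 m and angle between the x axis of flask and the x axis of bay_left, either way round below 0.12 rad) or (x of flask in the frame of bay_right between -0.007 and 0.006 m and y of flask in the frame of bay_right between -0.006 and 0.006 m and z of flask in the frame of bay_right between -0.004 and 0.004 m and angle between the x axis of flask and the x axis of bay_right, either way round below 0.12 rad)) and angle between flask's own z axis and vertical below 0.06 rad and linear speed of flask below 0.02 m/s and value of joint start below 0.002 m and distance of parked from where it was at the start of the episode below 0.01 m and distance of each of tip_box, dishes, bottle, timer from where it was at the start of the episode below 0.03 m); the robot touches nothing.
It fails at once if the robot leans on the hood (over 20 N) (contact force between any of the arm, the fingers and hood above 20 N).
It fails at once if the white-capped flask is pushed out of place (over 10 mm) (distance of parked from where it was at the start of the episode above 0.01 m).
It fails at once if the flask is tipped more than about 35 degrees (angle between flask's own z axis and vertical above 0.6 rad).
It fails at once if a bystander on the bench is disturbed (moved over 30 mm) (distance of any of tip_box, dishes, bottle, timer from where it was at the start of the episode above 0.03 m).
It also fails if it takes over 67 s, if anything falls off the work surface, if the arm or the gripper's body presses on something with over 40 N, if the wrist force passes 120 N, or if a joint passes its speed limit or range.

## Working session

There is one attempt and no reset: what is moved stays moved. The work goes in short steps, Python scripts to look and compute and a tool call to move; the robot and the scene stay as the last step left them, time stands still between calls to the robot, and variables do not carry over. Pictures are saved under pics/ and viewed, at most 10 in all, crops included, and the job is handed in when it is done.

Besides the shell and the picture viewer there is one more tool, called after ">>>" as name([rows], argument=value, ...), one row to a line, values as JSON. jog_arm: Moves the arm, as the interface text tells. Its arguments: {"type":"object","properties":{"deltas":{"type":"array"}},"required":["deltas"]}

```bash
mkdir -p pics; ls
python3 - <<'E'
from rig import env, viewer
import cv2,json
print(env.state(), env.hold_point_z)
for n in("scene","top"):
    im=viewer.get_image(n); cv2.imwrite(f"pics/{n}0.png",im[:,:,::-1]); i=viewer.camera_info(n); print(n,i)
E
```

```text
pics
{'time': 0.0, 'q': array([ 1.05998196e+00,  5.33604452e-02,  1.61430370e+00,  3.77868665e-05,
        1.47598897e+00, -1.18997831e-01]), 'qvel': array([ 2.65774032e-04,  3.10801142e-05,  5.21685375e-04, -1.38236749e-03,
       -1.45397903e-03,  4.79697268e-04]), 'joint_torque': array([-2.07628385e-03, -3.93658769e+01, -3.70184040e+01, -1.53627734e-04,
        6.81177320e-03, -1.89747840e-05]), 'ee_pos': array([238.34930541, 577.09299073, 230.05499778]), 'tcp_rot': array([-3.13955123e+00, -2.81955909e-04,  2.74977221e+00]), 'force': array([-0.29586682,  0.25909122,  0.31805618]), 'moment': array([-0.00814435,  0.07562207, -0.00126182]), 'grasp_force': 0.0, 'width': 85.20896595182484} 18.700000000000003
scene {'camera_matrix': array([[409.32525019,   0.        , 284.88059675],
       [  0.        , 409.32525019, 215.09560494],
       [  0.        ,   0.        ,   1.        ]]), 'cam_to_world': array([[ 8.21631981e-01,  4.30072528e-01, -3.74110290e-01,
         5.08693540e+01],
       [-5.69746233e-01,  6.39892514e-01, -5.15680910e-01,
        -6.44193107e+02],
       [ 1.76101813e-02,  6.36847856e-01,  7.70788356e-01,
         1.06207898e+03],
       [ 0.00000000e+00,  0.00000000e+00,  0.00000000e+00,
         1.00000000e+00]])}
top {'camera_matrix': array([[464.23960619,   0.        , 270.44686945],
       [  0.        , 464.23960619, 217.68138025],
       [  0.        ,   0.        ,   1.        ]]), 'cam_to_world': array([[-2.16502254e-02,  9.80826536e-01, -1.93676470e-01,
         2.21495745e+02],
       [-9.99764847e-01, -2.14787963e-02,  2.98518963e-03,
        -3.40612122e-01],
       [-1.23198423e-03,  1.93695556e-01,  9.81060912e-01,
         1.54248819e+03],
       [ 0.00000000e+00,  0.00000000e+00,  0.00000000e+00,
         1.00000000e+00]])}
```

View pics/top0.png

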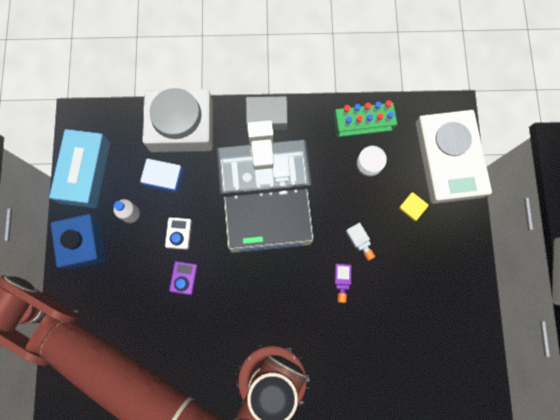

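View pics/scene0.png

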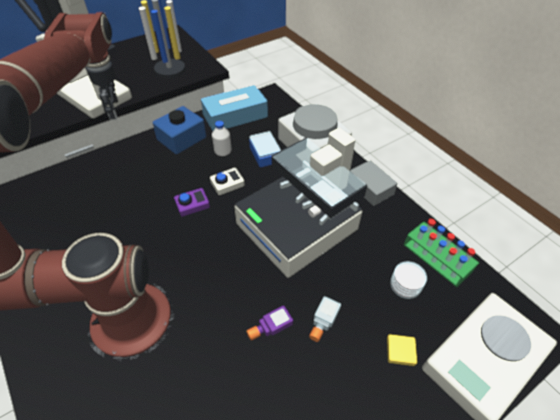

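The top view shows two flasks. The one at (358,238) has a clear body with an orange cap at (369,254) and fits the description. The one at (342,275) is purple, so it is the look-alike. There are also two pads: the cream one at (178,233) is the right one, and the purple one at (183,278) is not. The green lamp at (253,240) means the left bay is free, and the parked flask is at about (283,170). I'll confirm with an enlarged crop.

Run:
```python
import cv2,numpy as np
a=cv2.imread("pics/top0.png")
c=lambda x,y,w,h,k:cv2.resize(a[y:y+h,x:x+w],None,fx=k,fy=k,interpolation=cv2.INTER_CUBIC)
A=c(325,215,60,50,6)   #360x300
B=c(150,210,60,50,6)
C=c(210,135,110,150,4) #440x600
cv2.imwrite("pics/crop1.png",np.hstack([np.vstack([A,B]),C]))
```

```text
(no output)
```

View pics/crop1.png

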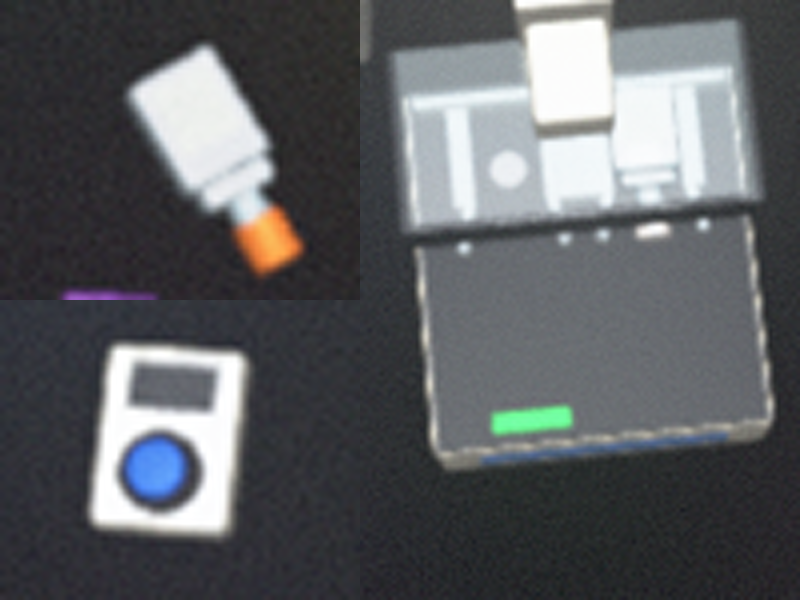

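The crop confirms it. The clear-bodied, orange-capped flask has its cap at about (370,255). The left bay is empty and lit by the lamp at about (253,240). The parked flask is in the right bay, and the cream pad's button is at about (176,238).

```bash
cat > h.py <<'E'
from rig import env, viewer
import numpy as np, cv2
from scipy.spatial.transform import Rotation as R
def ray(info,px,z):
    K=info["camera_matrix"];T=info["cam_to_world"]
    d=np.linalg.solve(K,[px[0],px[1],1.]); d=T[:3,:3]@[d[0],-d[1],-d[2]]
    o=T[:3,3]; return o+d*(z-o[2])/d[2]
def proj(info,P):
    K=info["camera_matrix"];T=info["cam_to_world"]
    c=T[:3,:3].T@(np.asarray(P,float)-T[:3,3]); p=K@[c[0],-c[1],-c[2]]; return p[:2]/p[2]
E
python3 - <<'E'
from h import *
I=viewer.camera_info("top")
def u(ox,oy,k,c,z): return ray(I,((c[0]+.5)/k-.5+ox,(c[1]+.5)/k-.5+oy),z)[:2].round(1)
for n,c,z in [("botR",(210,44),28),("botL",(129,94),28),("sideR",(270,152),28),("sideL",(198,205),28),("cap",(268,240),16),("capend",(283,268),16)]: print(n,u(325,215,6,c,z))
print("btn",u(150,210,6,(157,168),33))
for c in [(491,413),(570,406),(573,427),(494,434)]: print("lamp",u(210,135,4,(c[0]-360,c[1]),100))
for n,c in [("frontL",(433,446)),("frontR",(771,418)),("lampcentre",(532,420))]: print(n,u(210,135,4,(c[0]-360,c[1]),100))
E
```

```text
botR [ 499.7 -300.4]
botL [ 472.6 -254.1]
sideR [ 438.7 -329.7]
sideL [ 410.3 -288.5]
cap [ 391.7 -328.2]
capend [ 376.1 -335.4]
btn [459.6 307.7]
lamp [443.6  84.8]
lamp [447.8  22.7]
lamp [431.1  20.6]
lamp [426.9  82.6]
frontL [418.5 130.4]
frontR [ 434.8 -134.8]
lampcentre [437.3  52.7]
```

```bash
cat >> h.py <<'E'
def delta(pos,yaw,tilt=0,frm=None):
    "jog numbers to a pose: tool down at yaw, tilted forward"
    s=env.state(); p0=s["ee_pos"]; R0=R.from_euler("xyz",s["tcp_rot"])
    if frm: p0,R0=np.array(frm[0],float),tgt(*frm[1:])
    d=R0.inv().apply(np.array(pos)-p0)/500; r=(R0.inv()*tgt(yaw,tilt)).as_rotvec()/2
    return dict(zip(("x","y","z","rx","ry","rz"),[*d.round(4),*r.round(4)]))
def tgt(yaw,tilt=0): return R.from_euler("ZXY",[yaw,np.pi,tilt])
E
python3 -c "
from h import *
print(delta((380,140,231),1.6))
print(delta((446,-299,231),.5,frm=((380,140,231),1.6)))"
```

```text
{'x': np.float64(-0.5956), 'y': np.float64(-0.6999), 'z': np.float64(-0.0005), 'rx': np.float64(-0.0009), 'ry': np.float64(0.0004), 'rz': np.float64(0.5749)}
{'x': np.float64(-0.8815), 'y': np.float64(0.1063), 'z': np.float64(0.0), 'rx': np.float64(-0.0), 'ry': np.float64(-0.0), 'rz': np.float64(0.55)}
```

>>> jog_arm([
  {"x": -0.595, "y": -0.7, "rz": 0.575, "grip": 1},
  {"x": -0.595, "y": -0.7, "rz": 0.575, "grip": 1},
  {"x": -0.595, "y": -0.7, "rz": 0.575, "grip": 1},
  {"x": -0.595, "y": -0.7, "rz": 0.575, "grip": 1},
  {"x": -0.595, "y": -0.7, "rz": 0.575, "grip": 1},
  {"x": -0.595, "y": -0.7, "rz": 0.575, "grip": 1},
  {"x": -0.595, "y": -0.7, "rz": 0.575, "grip": 1},
  {"x": -0.595, "y": -0.7, "rz": 0.575, "grip": 1},
  {"x": -0.595, "y": -0.7, "rz": 0.575, "grip": 1},
  {"x": -0.595, "y": -0.7, "rz": 0.575, "grip": 1},
  {"x": -0.595, "y": -0.7, "rz": 0.575, "grip": 1},
  {"x": -0.595, "y": -0.7, "rz": 0.575, "grip": 1},
  {"x": -0.595, "y": -0.7, "rz": 0.575, "grip": 1},
])

```text
invalid input at $.deltas[0]: expected keys x, y, z, rx, ry, rz, grip
```

Run:
```python
from h import *
s=env.state(); print(s["time"],s["ee_pos"],s["tcp_rot"]); cv2.imwrite("pics/w1.png",viewer.get_image("wrist")[:,:,::-1])
print(viewer.camera_info("wrist")["cam_to_world"].round(3).tolist())
np.save("w1.npy",viewer.camera_info("wrist")["cam_to_world"])
print(delta((446,-299,231),.5))
```

```text
0.1 [238.36124934 577.16238219 230.18201321] [-3.13974829e+00 -2.46027740e-04  2.74983561e+00]
[[0.381, -0.878, -0.29, 164.475], [0.924, 0.362, 0.121, 607.868], [-0.001, -0.314, 0.949, 374.188], [0.0, 0.0, 0.0, 1.0]]
{'x': np.float64(-1.0529), 'y': np.float64(-1.4611), 'z': np.float64(0.0008), 'rx': np.float64(-0.0005), 'ry': np.float64(0.0008), 'rz': np.float64(1.1249)}
```

View pics/w1.png

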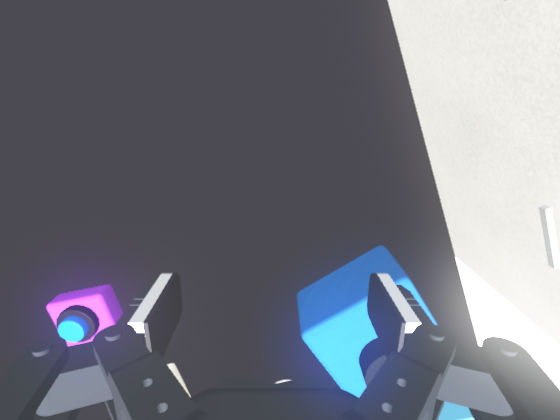

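The move was refused because every row needs all the keys. This picture is still from the start pose and shows the purple pad at (75,320) and the blue tub at (360,310), so it is no use here. I'll resend the move.

>>> jog_arm([
  {"x": -0.595, "y": -0.7, "z": 0, "rx": 0, "ry": 0, "rz": 0.575, "grip": 1},
  {"x": -0.595, "y": -0.7, "z": 0, "rx": 0, "ry": 0, "rz": 0.575, "grip": 1},
  {"x": -0.595, "y": -0.7, "z": 0, "rx": 0, "ry": 0, "rz": 0.575, "grip": 1},
  {"x": -0.595, "y": -0.7, "z": 0, "rx": 0, "ry": 0, "rz": 0.575, "grip": 1},
  {"x": -0.595, "y": -0.7, "z": 0, "rx": 0, "ry": 0, "rz": 0.575, "grip": 1},
  {"x": -0.595, "y": -0.7, "z": 0, "rx": 0, "ry": 0, "rz": 0.575, "grip": 1},
  {"x": -0.595, "y": -0.7, "z": 0, "rx": 0, "ry": 0, "rz": 0.575, "grip": 1},
  {"x": -0.595, "y": -0.7, "z": 0, "rx": 0, "ry": 0, "rz": 0.575, "grip": 1},
  {"x": -0.595, "y": -0.7, "z": 0, "rx": 0, "ry": 0, "rz": 0.575, "grip": 1},
  {"x": -0.595, "y": -0.7, "z": 0, "rx": 0, "ry": 0, "rz": 0.575, "grip": 1},
  {"x": -0.595, "y": -0.7, "z": 0, "rx": 0, "ry": 0, "rz": 0.575, "grip": 1},
  {"x": -0.595, "y": -0.7, "z": 0, "rx": 0, "ry": 0, "rz": 0.575, "grip": 1},
  {"x": -0.595, "y": -0.7, "z": 0, "rx": 0, "ry": 0, "rz": 0.575, "grip": 1},
])

```text
time: 1.45
ee_pos: [379.5, 141.9, 231.1]
tcp_rot: [-3.141, -0.0, 1.602]
force: [-0.6, 0.9, 0.4]
width: 85.1
grasp_force: 0.0
```

>>> jog_arm([
  {"x": -0.88, "y": 0.105, "z": 0, "rx": 0, "ry": 0, "rz": 0.55, "grip": 1},
  {"x": -0.88, "y": 0.105, "z": 0, "rx": 0, "ry": 0, "rz": 0.55, "grip": 1},
  {"x": -0.88, "y": 0.105, "z": 0, "rx": 0, "ry": 0, "rz": 0.55, "grip": 1},
  {"x": -0.88, "y": 0.105, "z": 0, "rx": 0, "ry": 0, "rz": 0.55, "grip": 1},
  {"x": -0.88, "y": 0.105, "z": 0, "rx": 0, "ry": 0, "rz": 0.55, "grip": 1},
  {"x": -0.88, "y": 0.105, "z": 0, "rx": 0, "ry": 0, "rz": 0.55, "grip": 1},
  {"x": -0.88, "y": 0.105, "z": 0, "rx": 0, "ry": 0, "rz": 0.55, "grip": 1},
  {"x": -0.88, "y": 0.105, "z": 0, "rx": 0, "ry": 0, "rz": 0.55, "grip": 1},
  {"x": -0.88, "y": 0.105, "z": 0, "rx": 0, "ry": 0, "rz": 0.55, "grip": 1},
  {"x": -0.88, "y": 0.105, "z": 0, "rx": 0, "ry": 0, "rz": 0.55, "grip": 1},
  {"x": -0.88, "y": 0.105, "z": 0, "rx": 0, "ry": 0, "rz": 0.55, "grip": 1},
  {"x": -0.88, "y": 0.105, "z": 0, "rx": 0, "ry": 0, "rz": 0.55, "grip": 1},
])

```text
time: 2.65
ee_pos: [445.8, -296.0, 231.0]
tcp_rot: [-3.141, -0.0, 0.502]
force: [0.5, -0.2, 0.1]
width: 85.6
grasp_force: 0.0
```

Run:
```python
from h import *
s=env.state(); print(s["time"],s["ee_pos"],s["tcp_rot"]); i=viewer.camera_info("wrist"); np.save("w2.npy",i,allow_pickle=True)
cv2.imwrite("pics/w2.png",viewer.get_image("wrist")[:,:,::-1])
```

```text
2.65 [ 445.76801307 -295.97870807  231.02787857] [-3.14065641e+00 -6.96259643e-05  5.02371225e-01]
```

View pics/w2.png

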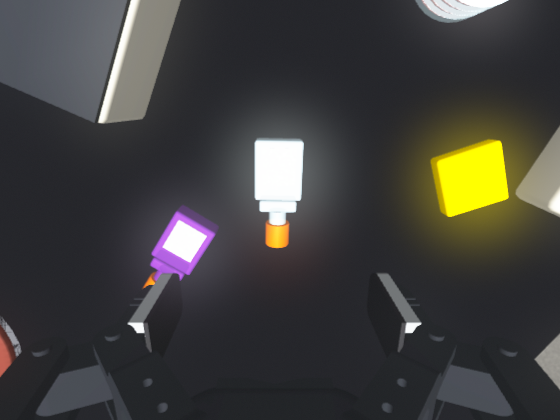

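The wrist view shows the clear flask with its bottom edge at (255..303,139), shoulder end at (256..300,200) and cap at (277,234). The purple one is off to the side at (180,240).

Run:
```python
from h import *
i=np.load("w2.npy",allow_pickle=True).item()
for n,p,z in [("botL",(255,139.5),28),("botR",(303,139.5),28),("shL",(255.5,200),28),("shR",(301,200),28),("cap",(277,234),18),("capend",(277,247),14)]:
    print(n,ray(i,p,z)[:2].round(1))
print(proj(i,(442,-301,28)))
```

```text
botL [ 476.  -256.7]
botR [ 500.2 -300.8]
shL [ 417.8 -288. ]
shR [ 442.2 -332.2]
cap [ 390.1 -330.7]
capend [ 373.8 -339.7]
[276.29071856 186.98407568]
```

Run:
```python
from h import *
print(env.state()["ee_pos"]);print(delta((448.5,-300,60),.495));print(delta((448.5,-300,1),.495))
```

```text
[ 445.7098028  -295.93234682  231.22971078]
{'x': np.float64(0.0009), 'y': np.float64(0.01), 'z': np.float64(0.3425), 'rx': np.float64(-0.0002), 'ry': np.float64(-0.0001), 'rz': np.float64(0.0037)}
{'x': np.float64(0.0009), 'y': np.float64(0.01), 'z': np.float64(0.4605), 'rx': np.float64(-0.0002), 'ry': np.float64(-0.0001), 'rz': np.float64(0.0037)}
```

>>> jog_arm([
  {"x": 0.001, "y": 0.01, "z": 0.09, "rx": 0, "ry": 0, "rz": 0.004, "grip": 1},
  {"x": 0.001, "y": 0.01, "z": 0.18, "rx": 0, "ry": 0, "rz": 0.004, "grip": 1},
  {"x": 0.001, "y": 0.01, "z": 0.27, "rx": 0, "ry": 0, "rz": 0.004, "grip": 1},
  {"x": 0.001, "y": 0.01, "z": 0.34, "rx": 0, "ry": 0, "rz": 0.004, "grip": 1},
  {"x": 0.001, "y": 0.01, "z": 0.34, "rx": 0, "ry": 0, "rz": 0.004, "grip": 1},
  {"x": 0.001, "y": 0.01, "z": 0.34, "rx": 0, "ry": 0, "rz": 0.004, "grip": 1},
])

```text
time: 3.3
ee_pos: [448.4, -300.9, 61.9]
tcp_rot: [-3.141, 0.0, 0.493]
force: [0.1, 0.5, -0.4]
width: 85.5
grasp_force: 0.0
```

Run:
```python
from h import *
s=env.state();print(s["ee_pos"],s["tcp_rot"]);print(delta((448.5,-300,3),.495))
```

```text
[ 448.36974269 -300.9351014    61.93309786] [-3.14144122e+00  4.29452677e-06  4.93406561e-01]
{'x': np.float64(0.0011), 'y': np.float64(-0.0015), 'z': np.float64(0.1179), 'rx': np.float64(-0.0001), 'ry': np.float64(0.0), 'rz': np.float64(-0.0008)}
```

Next: lower, close, then lift 30 mm as a check.

>>> jog_arm([
  {"x": 0, "y": 0, "z": 0.05, "rx": 0, "ry": 0, "rz": 0, "grip": 1},
  {"x": 0, "y": 0, "z": 0.09, "rx": 0, "ry": 0, "rz": 0, "grip": 1},
  {"x": 0, "y": 0, "z": 0.116, "rx": 0, "ry": 0, "rz": 0, "grip": 1},
  {"x": 0, "y": 0, "z": 0.116, "rx": 0, "ry": 0, "rz": 0, "grip": 1},
  {"x": 0, "y": 0, "z": 0.116, "rx": 0, "ry": 0, "rz": 0, "grip": 0},
  {"x": 0, "y": 0, "z": 0.116, "rx": 0, "ry": 0, "rz": 0, "grip": 0},
  {"x": 0, "y": 0, "z": 0.116, "rx": 0, "ry": 0, "rz": 0, "grip": 0},
  {"x": 0, "y": 0, "z": 0.116, "rx": 0, "ry": 0, "rz": 0, "grip": 0},
  {"x": 0, "y": 0, "z": 0.116, "rx": 0, "ry": 0, "rz": 0, "grip": 0},
  {"x": 0, "y": 0, "z": 0.116, "rx": 0, "ry": 0, "rz": 0, "grip": 0},
  {"x": 0, "y": 0, "z": 0.116, "rx": 0, "ry": 0, "rz": 0, "grip": 0},
  {"x": 0, "y": 0, "z": 0.116, "rx": 0, "ry": 0, "rz": 0, "grip": 0},
])

```text
time: 4.5
ee_pos: [449.4, -303.0, 5.3]
tcp_rot: [3.138, -0.001, 0.492]
force: [-0.4, 1.2, 6.0]
width: 50.4
grasp_force: 65.0
```

Run:
```python
from h import *
print(delta((449.4,-303,235),.492)); print(delta((470,56,235),.063,frm=((449.4,-303,235),.492)))
```

```text
{'x': np.float64(0.0007), 'y': np.float64(0.0014), 'z': np.float64(-0.4593), 'rx': np.float64(0.0015), 'ry': np.float64(-0.0006), 'rz': np.float64(-0.0001)}
{'x': np.float64(0.3755), 'y': np.float64(-0.6134), 'z': np.float64(-0.0), 'rx': np.float64(-0.0), 'ry': np.float64(-0.0), 'rz': np.float64(0.2145)}
```

>>> jog_arm([
  {"x": 0, "y": 0, "z": -0.04, "rx": 0, "ry": 0, "rz": 0, "grip": 0},
  {"x": 0, "y": 0, "z": -0.1, "rx": 0, "ry": 0, "rz": 0, "grip": 0},
  {"x": 0, "y": 0, "z": -0.18, "rx": 0, "ry": 0, "rz": 0, "grip": 0},
  {"x": 0, "y": 0, "z": -0.26, "rx": 0, "ry": 0, "rz": 0, "grip": 0},
  {"x": 0, "y": 0, "z": -0.34, "rx": 0, "ry": 0, "rz": 0, "grip": 0},
  {"x": 0, "y": 0, "z": -0.42, "rx": 0, "ry": 0, "rz": 0, "grip": 0},
  {"x": 0, "y": 0, "z": -0.46, "rx": 0, "ry": 0, "rz": 0, "grip": 0},
  {"x": 0, "y": 0, "z": -0.46, "rx": 0, "ry": 0, "rz": 0, "grip": 0},
])

```text
time: 5.3
ee_pos: [449.5, -303.3, 237.9]
tcp_rot: [3.134, -0.003, 0.492]
force: [-0.3, -0.4, -1.2]
width: 50.8
grasp_force: 64.2
```

>>> jog_arm([
  {"x": 0.04, "y": -0.065, "z": 0, "rx": 0, "ry": 0, "rz": 0.03, "grip": 0},
  {"x": 0.09, "y": -0.147, "z": 0, "rx": 0, "ry": 0, "rz": 0.06, "grip": 0},
  {"x": 0.14, "y": -0.229, "z": 0, "rx": 0, "ry": 0, "rz": 0.09, "grip": 0},
  {"x": 0.19, "y": -0.31, "z": 0, "rx": 0, "ry": 0, "rz": 0.12, "grip": 0},
  {"x": 0.24, "y": -0.392, "z": 0, "rx": 0, "ry": 0, "rz": 0.15, "grip": 0},
  {"x": 0.29, "y": -0.474, "z": 0, "rx": 0, "ry": 0, "rz": 0.18, "grip": 0},
  {"x": 0.34, "y": -0.555, "z": 0, "rx": 0, "ry": 0, "rz": 0.2, "grip": 0},
  {"x": 0.376, "y": -0.613, "z": 0, "rx": 0, "ry": 0, "rz": 0.214, "grip": 0},
  {"x": 0.376, "y": -0.613, "z": 0, "rx": 0, "ry": 0, "rz": 0.214, "grip": 0},
  {"x": 0.376, "y": -0.613, "z": 0, "rx": 0, "ry": 0, "rz": 0.214, "grip": 0},
])

```text
time: 6.3
ee_pos: [468.1, 57.4, 231.2]
tcp_rot: [3.141, 0.003, 0.066]
force: [-0.2, 0.8, -1.0]
width: 51.1
grasp_force: 64.2
```

Run:
```python
from h import *
s=env.state(); print(s["time"],s["ee_pos"],s["tcp_rot"]); i=viewer.camera_info("wrist"); np.save("w3.npy",i,allow_pickle=True)
cv2.imwrite("pics/w3.png",cv2.resize(viewer.get_image("wrist")[:,:,::-1],(800,600),interpolation=cv2.INTER_CUBIC))
```

```text
6.3 [468.07406337  57.40154327 231.24486324] [3.14128252 0.00322918 0.06583444]
```

View pics/w3.png

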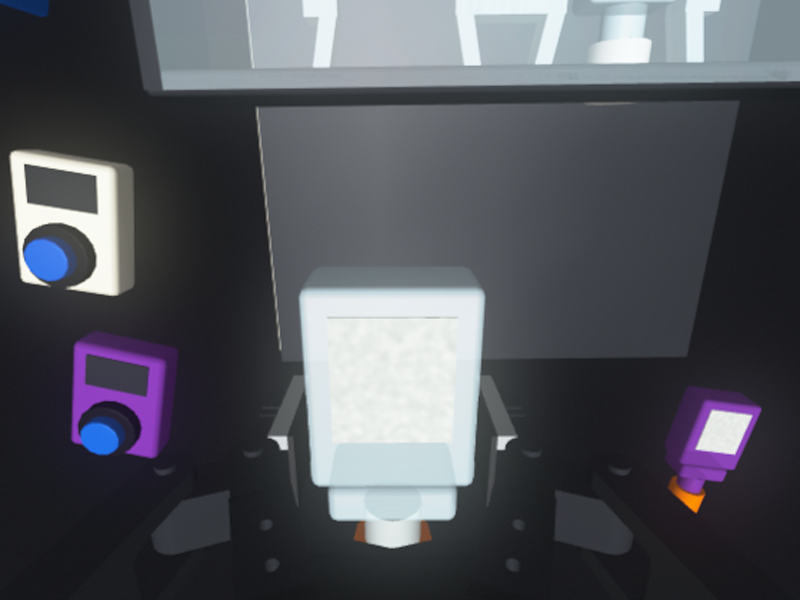

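The wrist view shows the flask held level, cap towards me. The stage's front corners are at (282,360) and (688,356), the lip's lower edge is at row ~95, and the cream pad's button is at (47,258). The left bay's mouth is between the guide posts at (320,40) and (475,40).

Run:
```python
from h import *
i=np.load("w3.npy",allow_pickle=True).item(); I=viewer.camera_info("top")
f=lambda p:((p[0]+.5)*.7-.5,(p[1]+.5)*.7-.5)
for n,p,z in [("FL",(282,361),100),("FR",(688,357),100),("L2",(257,108),100),("R2",(740,101),100),("lipL",(152,95),170),("lipR",(799,86),170),("guideL",(317,66),118),("gM1",(473,64),118),("gM2",(540,63),118),("gR",(690,60),118)]: print(n,ray(i,f(p),z)[:2].round(1))
pt=((157.5)/6-.5+150,168.5/6-.5+210)
for z in(30,34,38,42): print("btn",z,ray(i,f((47,259)),z)[:2].round(1),ray(I,pt,z)[:2].round(1))
print("flask bot top edge",[ray(i,f(p),262)[:2].round(1) for p in((303,290),(483,290))])
```

```text
FL [412.6 125.2]
FR [ 433. -138.]
L2 [564.7 137.5]
R2 [ 585.7 -125.1]
lipL [563.1 160.7]
lipR [583.7 -99.3]
guideL [585.2 102.3]
gM1 [591.2  24.8]
gM2 [593.9  -8.4]
gR [600.1 -82.4]
btn 30 [451.3 318.6] [460.1 308.3]
btn 34 [452.5 315.7] [459.5 307.5]
btn 38 [453.6 312.7] [458.8 306.7]
btn 42 [454.8 309.7] [458.2 305.9]
flask bot top edge [array([513.9,  82.7]), array([516.9,  37. ])]
```

Run:
```python
from h import *
print(env.state()["ee_pos"]); print(delta((504,55.7,135),.079))
```

```text
[468.29663239  56.66146276 231.60993713]
{'x': np.float64(0.0717), 'y': np.float64(0.0064), 'z': np.float64(0.193), 'rx': np.float64(0.0002), 'ry': np.float64(0.0014), 'rz': np.float64(-0.0074)}
```

>>> jog_arm([
  {"x": 0.03, "y": 0.003, "z": 0.06, "rx": 0, "ry": 0.001, "rz": -0.007, "grip": 0},
  {"x": 0.06, "y": 0.006, "z": 0.12, "rx": 0, "ry": 0.001, "rz": -0.007, "grip": 0},
  {"x": 0.072, "y": 0.006, "z": 0.17, "rx": 0, "ry": 0.001, "rz": -0.007, "grip": 0},
  {"x": 0.072, "y": 0.006, "z": 0.193, "rx": 0, "ry": 0.001, "rz": -0.007, "grip": 0},
  {"x": 0.072, "y": 0.006, "z": 0.193, "rx": 0, "ry": 0.001, "rz": -0.007, "grip": 0},
  {"x": 0.072, "y": 0.006, "z": 0.193, "rx": 0, "ry": 0.001, "rz": -0.007, "grip": 0},
  {"x": 0.072, "y": 0.006, "z": 0.193, "rx": 0, "ry": 0.001, "rz": -0.007, "grip": 0},
])

```text
time: 7.05
ee_pos: [506.1, 56.0, 138.7]
tcp_rot: [3.141, -0.005, 0.077]
force: [0.3, 1.2, -1.4]
width: 50.9
grasp_force: 64.2
```

Run:
```python
from h import *
s=env.state();print(s["ee_pos"],s["tcp_rot"],s["force"]); print(delta((504,55.7,107),.079))
```

```text
[506.07914712  55.99077176 138.69337474] [ 3.14117317 -0.00512683  0.07730327] [ 0.2951777   1.23553272 -1.44623585]
{'x': np.float64(-0.0045), 'y': np.float64(0.0002), 'z': np.float64(0.0634), 'rx': np.float64(0.0002), 'ry': np.float64(-0.0026), 'rz': np.float64(-0.0008)}
```

>>> jog_arm([
  {"x": -0.004, "y": 0, "z": 0.03, "rx": 0, "ry": 0, "rz": 0, "grip": 0},
  {"x": -0.004, "y": 0, "z": 0.05, "rx": 0, "ry": 0, "rz": 0, "grip": 0},
  {"x": -0.004, "y": 0, "z": 0.06, "rx": 0, "ry": 0, "rz": 0, "grip": 0},
  {"x": -0.004, "y": 0, "z": 0.06, "rx": 0, "ry": 0, "rz": 0, "grip": 0},
  {"x": -0.004, "y": 0, "z": 0.06, "rx": 0, "ry": 0, "rz": 0, "grip": 0},
  {"x": -0.004, "y": 0, "z": 0.06, "rx": 0, "ry": 0, "rz": 0, "grip": 0},
])

```text
time: 7.65
ee_pos: [503.2, 56.2, 106.6]
tcp_rot: [3.142, -0.002, 0.078]
force: [0.1, 0.4, -0.0]
width: 51.0
grasp_force: 64.2
```

>>> jog_arm([
  {"x": 0, "y": 0, "z": 0.002, "rx": 0, "ry": 0, "rz": 0, "grip": 0},
  {"x": 0, "y": 0, "z": 0.002, "rx": 0, "ry": 0, "rz": 0, "grip": 0},
  {"x": 0, "y": 0, "z": 0.002, "rx": 0, "ry": 0, "rz": 0, "grip": 1},
  {"x": 0, "y": 0, "z": 0.002, "rx": 0, "ry": 0, "rz": 0, "grip": 1},
  {"x": 0, "y": 0, "z": 0.002, "rx": 0, "ry": 0, "rz": 0, "grip": 1},
  {"x": 0, "y": 0, "z": 0.002, "rx": 0, "ry": 0, "rz": 0, "grip": 1},
  {"x": 0, "y": 0, "z": 0.002, "rx": 0, "ry": 0, "rz": 0, "grip": 1},
  {"x": 0, "y": 0, "z": -0.03, "rx": 0, "ry": 0, "rz": 0, "grip": 1},
  {"x": 0, "y": 0, "z": -0.1, "rx": 0, "ry": 0, "rz": 0, "grip": 1},
  {"x": 0, "y": 0, "z": -0.18, "rx": 0, "ry": 0, "rz": 0, "grip": 1},
  {"x": 0, "y": 0, "z": -0.24, "rx": 0, "ry": 0, "rz": 0, "grip": 1},
  {"x": 0, "y": 0, "z": -0.24, "rx": 0, "ry": 0, "rz": 0, "grip": 1},
])

```text
time: 8.85
ee_pos: [505.9, 56.1, 233.1]
tcp_rot: [3.14, -0.012, 0.078]
force: [-0.3, 0.4, 0.7]
width: 85.4
grasp_force: 0.0
```

Run:
```python
from h import *
s=env.state(); print(s["time"],s["ee_pos"],s["tcp_rot"]); i=viewer.camera_info("wrist"); np.save("w4.npy",i,allow_pickle=True)
cv2.imwrite("pics/w4.png",cv2.resize(viewer.get_image("wrist")[:,:,::-1],(800,600),interpolation=cv2.INTER_CUBIC))
```

```text
8.85 [505.86257139  56.10448208 233.05660041] [ 3.14039951 -0.01247571  0.07783427]
```

View pics/w4.png

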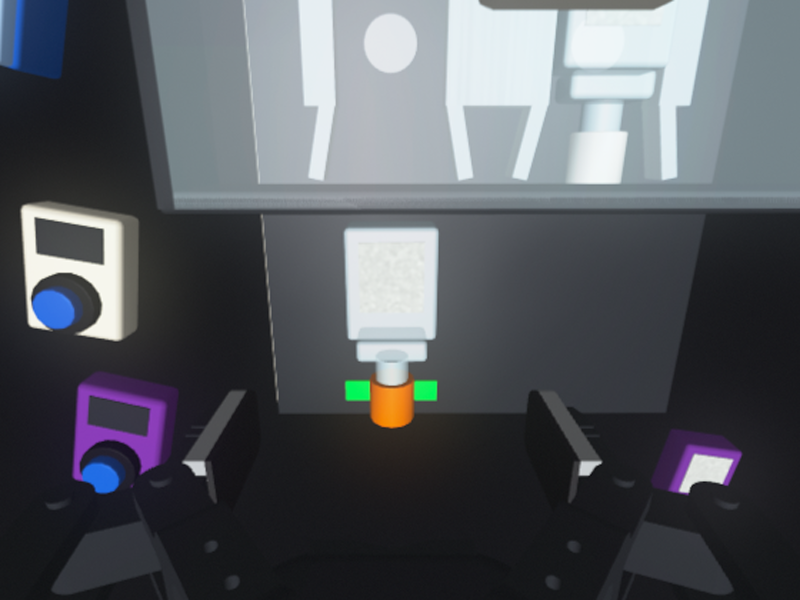

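The picture shows the flask flat on the apron over the green lamp. Its axis is at column 391, in line with the left bay (mouth posts at 316 and 466), and its cap end is at (392,427). Next I'll push it in with shut fingers.

Run:
```python
from h import *
i=np.load("w4.npy",allow_pickle=True).item()
f=lambda p:((p[0]+.5)*.7-.5,(p[1]+.5)*.7-.5)
for n,p,z in [("cap",(392,426),112),("bL",(345,229),128),("bR",(438,229),128),("FL",(278,413),100),("FR",(667,412),100),("L2",(261,213),100),("R2",(705,213),100),("lipL",(165,211),170),("lipR",(798,213),170),("m1",(315,180),118),("m2",(466,180),118),("g1",(333,105),118),("g2",(448,105),118)]: print(n,ray(i,f(p),z)[:2].round(1))
```

```text
cap [415.9  48.5]
bL [545.2  84.1]
bR [549.1  34.2]
FL [412.3 126. ]
FR [ 433.7 -137.4]
L2 [546.3 136.5]
R2 [ 566.8 -125.4]
lipL [553.7 160. ]
lipR [ 574.8 -119.3]
m1 [568.9 102.4]
m2 [575.3  20.8]
g1 [607.2  94.2]
g2 [611.8  34.9]
```

Run:
```python
from h import *
print(delta((378,46.2,233),.079),delta((378,46.2,109),.079));
```

```text
{'x': np.float64(-0.2538), 'y': np.float64(0.0002), 'z': np.float64(-0.0081), 'rx': np.float64(0.0003), 'ry': np.float64(-0.0039), 'rz': np.float64(-0.0006)} {'x': np.float64(-0.2558), 'y': np.float64(0.0), 'z': np.float64(0.2399), 'rx': np.float64(0.0003), 'ry': np.float64(-0.0039), 'rz': np.float64(-0.0006)}
```

>>> jog_arm([
  {"x": -0.08, "y": 0, "z": 0, "rx": 0, "ry": 0, "rz": 0, "grip": 0},
  {"x": -0.16, "y": 0, "z": 0, "rx": 0, "ry": 0, "rz": 0, "grip": 0},
  {"x": -0.23, "y": 0, "z": 0, "rx": 0, "ry": 0, "rz": 0, "grip": 0},
  {"x": -0.256, "y": 0, "z": 0, "rx": 0, "ry": 0, "rz": 0, "grip": 0},
  {"x": -0.256, "y": 0, "z": 0, "rx": 0, "ry": 0, "rz": 0, "grip": 0},
  {"x": -0.256, "y": 0, "z": 0.08, "rx": 0, "ry": 0, "rz": 0, "grip": 0},
  {"x": -0.256, "y": 0, "z": 0.16, "rx": 0, "ry": 0, "rz": 0, "grip": 0},
  {"x": -0.256, "y": 0, "z": 0.22, "rx": 0, "ry": 0, "rz": 0, "grip": 0},
  {"x": -0.256, "y": 0, "z": 0.22, "rx": 0, "ry": 0, "rz": 0, "grip": 0},
  {"x": -0.256, "y": 0, "z": 0.22, "rx": 0, "ry": 0, "rz": 0, "grip": 0},
  {"x": -0.256, "y": 0, "z": 0.22, "rx": 0, "ry": 0, "rz": 0, "grip": 0},
])

```text
time: 10.0
ee_pos: [377.1, 46.2, 118.5]
tcp_rot: [3.141, -0.005, 0.078]
force: [-0.3, 0.2, 0.5]
width: 0.2
grasp_force: 0.0
```

Run:
```python
from h import *
s=env.state();print(s["q"],s["ee_pos"],s["tcp_rot"]);print(delta((380,46.3,109.5),.079),delta((506.5,56.4,109.5),.079));
```

```text
[-7.49280528e-02 -5.11292274e-01  2.27674408e+00  3.08416446e-04
  1.37128196e+00  1.41793523e+00] [377.10446723  46.18480549 118.50755303] [ 3.14115187 -0.0048483   0.07787372]
{'x': np.float64(0.0057), 'y': np.float64(0.0002), 'z': np.float64(0.018), 'rx': np.float64(0.0002), 'ry': np.float64(-0.0024), 'rz': np.float64(-0.0006)} {'x': np.float64(0.2595), 'y': np.float64(-0.0002), 'z': np.float64(0.0193), 'rx': np.float64(0.0002), 'ry': np.float64(-0.0024), 'rz': np.float64(-0.0006)}
```

>>> jog_arm([
  {"x": 0, "y": 0, "z": 0.018, "rx": 0, "ry": 0, "rz": 0, "grip": 0},
  {"x": 0.02, "y": 0, "z": 0.018, "rx": 0, "ry": 0, "rz": 0, "grip": 0},
  {"x": 0.04, "y": 0, "z": 0.018, "rx": 0, "ry": 0, "rz": 0, "grip": 0},
  {"x": 0.055, "y": 0, "z": 0.018, "rx": 0, "ry": 0, "rz": 0, "grip": 0},
  {"x": 0.07, "y": 0, "z": 0.018, "rx": 0, "ry": 0, "rz": 0, "grip": 0},
  {"x": 0.085, "y": 0, "z": 0.018, "rx": 0, "ry": 0, "rz": 0, "grip": 0},
  {"x": 0.1, "y": 0, "z": 0.018, "rx": 0, "ry": 0, "rz": 0, "grip": 0},
  {"x": 0.115, "y": 0, "z": 0.018, "rx": 0, "ry": 0, "rz": 0, "grip": 0},
  {"x": 0.13, "y": 0, "z": 0.018, "rx": 0, "ry": 0, "rz": 0, "grip": 0},
  {"x": 0.145, "y": 0, "z": 0.018, "rx": 0, "ry": 0, "rz": 0, "grip": 0},
  {"x": 0.145, "y": 0, "z": 0.018, "rx": 0, "ry": 0, "rz": 0, "grip": 0},
])

```text
time: 11.1
ee_pos: [448.8, 51.9, 107.8]
tcp_rot: [3.142, -0.003, 0.078]
force: [1.0, -0.6, -0.0]
width: -0.0
grasp_force: 0.0
```

Run:
```python
from h import *
s=env.state();print(s["force"],s["ee_pos"],s["tcp_rot"]);print(delta((506.5,56.4,109.5),.079)); i=viewer.camera_info("wrist"); np.save("w5.npy",i,allow_pickle=True)
cv2.imwrite("pics/w5.png",viewer.get_image("wrist")[:,:,::-1])
```

```text
[ 0.97040468 -0.59729638 -0.00480628] [448.81855485  51.88725532 107.84129306] [ 3.14152031e+00 -2.53026334e-03  7.78140047e-02]
{'x': np.float64(0.1157), 'y': np.float64(-0.0), 'z': np.float64(-0.003), 'rx': np.float64(0.0), 'ry': np.float64(-0.0013), 'rz': np.float64(-0.0006)}
```

View pics/w5.png

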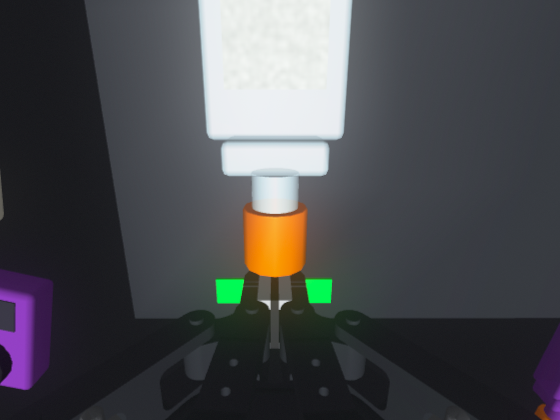

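The shut fingers at (275,285) are pushing squarely on the cap end at (275,268), and the flask is straight, so I'll keep going.

>>> jog_arm([
  {"x": 0.015, "y": 0, "z": -0.002, "rx": 0, "ry": 0, "rz": 0, "grip": 0},
  {"x": 0.03, "y": 0, "z": -0.002, "rx": 0, "ry": 0, "rz": 0, "grip": 0},
  {"x": 0.045, "y": 0, "z": -0.002, "rx": 0, "ry": 0, "rz": 0, "grip": 0},
  {"x": 0.06, "y": 0, "z": -0.002, "rx": 0, "ry": 0, "rz": 0, "grip": 0},
  {"x": 0.075, "y": 0, "z": -0.002, "rx": 0, "ry": 0, "rz": 0, "grip": 0},
  {"x": 0.09, "y": 0, "z": -0.002, "rx": 0, "ry": 0, "rz": 0, "grip": 0},
  {"x": 0.1, "y": 0, "z": -0.002, "rx": 0, "ry": 0, "rz": 0, "grip": 0},
  {"x": 0.11, "y": 0, "z": -0.002, "rx": 0, "ry": 0, "rz": 0, "grip": 0},
  {"x": 0.11, "y": 0, "z": -0.002, "rx": 0, "ry": 0, "rz": 0, "grip": 0},
])

```text
time: 12.05
ee_pos: [503.4, 56.2, 108.9]
tcp_rot: [3.142, -0.003, 0.078]
force: [0.0, 0.5, 0.2]
width: 0.0
grasp_force: 0.0
```

Run:
```python
from h import *
s=env.state();print(s["q"]);print(delta((480,54.3,118),.079,.75),delta((503,56.1,113),.079,.75),delta((561,60.7,111),.079,.75,frm=((480,54.3,118),.079,.75)))
```

```text
[-3.60055815e-02 -1.26048270e-01  1.99856047e+00  2.32008926e-04
  1.26655233e+00  1.45690292e+00]
{'x': np.float64(-0.0468), 'y': np.float64(0.0001), 'z': np.float64(-0.0183), 'rx': np.float64(0.0003), 'ry': np.float64(0.3737), 'rz': np.float64(-0.0005)} {'x': np.float64(-0.0007), 'y': np.float64(0.0001), 'z': np.float64(-0.0082), 'rx': np.float64(0.0003), 'ry': np.float64(0.3737), 'rz': np.float64(-0.0005)} {'x': np.float64(0.1094), 'y': np.float64(0.0), 'z': np.float64(0.121), 'rx': np.float64(0.0), 'ry': np.float64(0.0), 'rz': np.float64(0.0)}
```

>>> jog_arm([
  {"x": -0.047, "y": 0, "z": -0.03, "rx": 0, "ry": 0, "rz": 0, "grip": 0},
  {"x": -0.047, "y": 0, "z": -0.03, "rx": 0, "ry": 0.07, "rz": 0, "grip": 0},
  {"x": -0.047, "y": 0, "z": -0.03, "rx": 0, "ry": 0.14, "rz": 0, "grip": 0},
  {"x": -0.047, "y": 0, "z": -0.03, "rx": 0, "ry": 0.21, "rz": 0, "grip": 0},
  {"x": -0.047, "y": 0, "z": -0.03, "rx": 0, "ry": 0.28, "rz": 0, "grip": 0},
  {"x": -0.047, "y": 0, "z": -0.03, "rx": 0, "ry": 0.35, "rz": 0, "grip": 0},
  {"x": -0.047, "y": 0, "z": -0.02, "rx": 0, "ry": 0.374, "rz": 0, "grip": 0},
  {"x": -0.047, "y": 0, "z": -0.02, "rx": 0, "ry": 0.374, "rz": 0, "grip": 0},
  {"x": -0.047, "y": 0, "z": -0.02, "rx": 0, "ry": 0.374, "rz": 0, "grip": 0},
  {"x": -0.047, "y": 0, "z": -0.02, "rx": 0, "ry": 0.374, "rz": 0, "grip": 0},
])

```text
time: 13.05
ee_pos: [480.3, 54.2, 120.4]
tcp_rot: [3.141, -0.751, 0.078]
force: [0.5, 0.1, -0.2]
width: -0.1
grasp_force: 0.0
```

Run:
```python
from h import *
s=env.state();print(s["q"]);print(delta((500,55.9,112),.079,.75),delta((561,60.7,112),.079,.75))
```

```text
[-0.12094971 -0.75471579  2.5410248   0.23138057  0.62666983  1.23579714]
{'x': np.float64(0.0174), 'y': np.float64(-0.0003), 'z': np.float64(0.0393), 'rx': np.float64(0.0006), 'ry': np.float64(-0.0006), 'rz': np.float64(-0.0003)} {'x': np.float64(0.1068), 'y': np.float64(-0.0003), 'z': np.float64(0.1229), 'rx': np.float64(0.0006), 'ry': np.float64(-0.0006), 'rz': np.float64(-0.0003)}
```

>>> jog_arm([
  {"x": 0.017, "y": 0, "z": 0.039, "rx": 0, "ry": 0, "rz": 0, "grip": 0},
  {"x": 0.032, "y": 0, "z": 0.053, "rx": 0, "ry": 0, "rz": 0, "grip": 0},
  {"x": 0.045, "y": 0, "z": 0.065, "rx": 0, "ry": 0, "rz": 0, "grip": 0},
  {"x": 0.058, "y": 0, "z": 0.077, "rx": 0, "ry": 0, "rz": 0, "grip": 0},
  {"x": 0.07, "y": 0, "z": 0.089, "rx": 0, "ry": 0, "rz": 0, "grip": 0},
  {"x": 0.08, "y": 0, "z": 0.098, "rx": 0, "ry": 0, "rz": 0, "grip": 0},
  {"x": 0.09, "y": 0, "z": 0.107, "rx": 0, "ry": 0, "rz": 0, "grip": 0},
  {"x": 0.09, "y": 0, "z": 0.107, "rx": 0, "ry": 0, "rz": 0, "grip": 0},
  {"x": 0.09, "y": 0, "z": 0.107, "rx": 0, "ry": 0, "rz": 0, "grip": 0},
])

```text
time: 13.95
ee_pos: [548.6, 59.8, 110.3]
tcp_rot: [3.142, -0.75, 0.078]
force: [0.5, -0.1, 0.3]
width: 0.1
grasp_force: 0.0
```

>>> jog_arm([
  {"x": 0.004, "y": 0, "z": 0.003, "rx": 0, "ry": 0, "rz": 0, "grip": 0},
  {"x": 0.008, "y": 0, "z": 0.006, "rx": 0, "ry": 0, "rz": 0, "grip": 0},
  {"x": 0.012, "y": 0, "z": 0.01, "rx": 0, "ry": 0, "rz": 0, "grip": 0},
  {"x": 0.012, "y": 0, "z": 0.01, "rx": 0, "ry": 0, "rz": 0, "grip": 0},
  {"x": 0.012, "y": 0, "z": 0.01, "rx": 0, "ry": 0, "rz": 0, "grip": 0},
])

```text
time: 14.45
ee_pos: [556.3, 60.3, 110.8]
tcp_rot: [-3.142, -0.75, 0.078]
force: [-0.2, 0.2, -0.1]
width: -0.1
grasp_force: 0.0
```

>>> jog_arm([
  {"x": 0.003, "y": 0, "z": 0.003, "rx": 0, "ry": 0, "rz": 0, "grip": 0},
  {"x": 0.006, "y": 0, "z": 0.005, "rx": 0, "ry": 0, "rz": 0, "grip": 0},
  {"x": 0.006, "y": 0, "z": 0.005, "rx": 0, "ry": 0, "rz": 0, "grip": 0},
  {"x": 0.006, "y": 0, "z": 0.005, "rx": 0, "ry": 0, "rz": 0, "grip": 0},
])

```text
time: 14.85
ee_pos: [560.2, 60.6, 111.0]
tcp_rot: [3.142, -0.75, 0.078]
force: [0.2, -0.5, 0.0]
width: 0.1
grasp_force: 0.0
```

>>> jog_arm([
  {"x": 0.003, "y": 0, "z": 0.003, "rx": 0, "ry": 0, "rz": 0, "grip": 0},
  {"x": 0.006, "y": 0, "z": 0.005, "rx": 0, "ry": 0, "rz": 0, "grip": 0},
  {"x": 0.006, "y": 0, "z": 0.005, "rx": 0, "ry": 0, "rz": 0, "grip": 0},
  {"x": 0.006, "y": 0, "z": 0.005, "rx": 0, "ry": 0, "rz": 0, "grip": 0},
])

```text
time: 15.25
ee_pos: [563.2, 60.9, 110.5]
tcp_rot: [3.142, -0.747, 0.078]
force: [-13.1, -2.6, 7.1]
width: -0.1
grasp_force: 6.0
```

Run:
```python
from h import *
a=viewer.get_image("wrist")[:,:,::-1]; b=viewer.get_image("top")[:,:,::-1]
b=cv2.resize(b[135:285,210:320],None,fx=2.8,fy=2.8,interpolation=cv2.INTER_CUBIC)
c=np.zeros((420,800,3),np.uint8); c[:,:490]=a[:,35:525]; c[:,492:]=b[:420,:308]
cv2.imwrite("pics/w6.png",c)
```

```text
(no output)
```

View pics/w6.png

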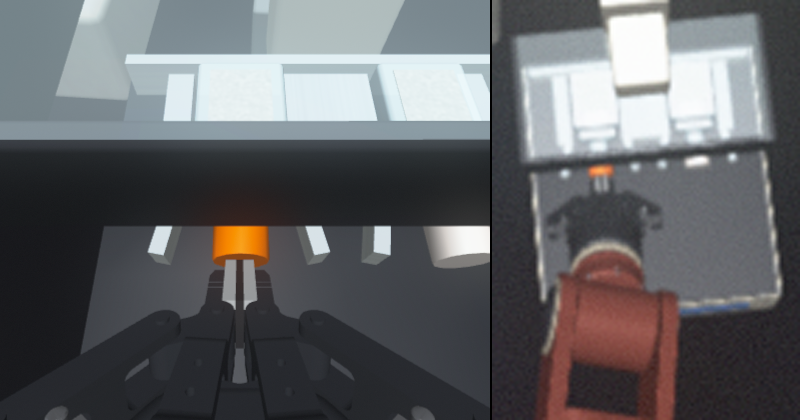

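The flask is home. Its bottom end is at the rear stop, level with the parked one (row 65 for both), the cap ends match (rows 265 and 267), and the push met 13 N. I'll back off while I triangulate the button.

Run:
```python
from h import *
f=lambda p:((p[0]+.5)*.7-.5,(p[1]+.5)*.7-.5)
V=[(np.load("w3.npy",allow_pickle=True).item(),f((46,260))),(np.load("w4.npy",allow_pickle=True).item(),f((55,309))),(viewer.camera_info("top"),(157.5/6-.5+150,168.5/6-.5+210))]
A=np.zeros((3,3));b=np.zeros(3)
for i,p in V:
    o=i["cam_to_world"][:3,3]; d=ray(i,p,0)-o; d/=np.linalg.norm(d); M=np.eye(3)-np.outer(d,d); A+=M;b+=M@o
    print([ray(i,p,z)[:2].round(1).tolist() for z in(36,42,48)])
print(np.linalg.solve(A,b))
print(delta((480,54.2,150),.079,.75))
```

```text
[[452.2, 315.1], [454.0, 310.6], [455.7, 306.1]]
[[450.8, 313.5], [453.1, 309.1], [455.5, 304.7]]
[[459.2, 307.1], [458.2, 305.9], [457.3, 304.7]]
[456.54473022 303.82992194  50.41706574]
{'x': np.float64(-0.0688), 'y': np.float64(0.0004), 'z': np.float64(-0.1714), 'rx': np.float64(0.0003), 'ry': np.float64(0.0012), 'rz': np.float64(-0.0002)}
```

>>> jog_arm([
  {"x": -0.02, "y": 0, "z": -0.02, "rx": 0, "ry": 0, "rz": 0, "grip": 0},
  {"x": -0.06, "y": 0, "z": -0.06, "rx": 0, "ry": 0, "rz": 0, "grip": 0},
  {"x": -0.1, "y": 0, "z": -0.12, "rx": 0, "ry": 0, "rz": 0, "grip": 0},
  {"x": -0.1, "y": 0, "z": -0.18, "rx": 0, "ry": 0, "rz": 0, "grip": 0},
  {"x": -0.1, "y": 0, "z": -0.2, "rx": 0, "ry": -0.07, "rz": 0, "grip": 0},
  {"x": -0.1, "y": 0, "z": -0.2, "rx": 0, "ry": -0.14, "rz": 0, "grip": 0},
  {"x": -0.1, "y": 0, "z": -0.2, "rx": 0, "ry": -0.21, "rz": 0, "grip": 0},
  {"x": -0.1, "y": 0, "z": -0.2, "rx": 0, "ry": -0.28, "rz": 0, "grip": 0},
  {"x": -0.1, "y": 0, "z": -0.2, "rx": 0, "ry": -0.35, "rz": 0, "grip": 0},
  {"x": -0.1, "y": 0, "z": -0.2, "rx": 0, "ry": -0.374, "rz": 0, "grip": 0},
  {"x": -0.1, "y": 0, "z": -0.2, "rx": 0, "ry": -0.374, "rz": 0, "grip": 0},
])

```text
time: 16.45
ee_pos: [461.0, 52.9, 150.2]
tcp_rot: [-3.142, -0.002, 0.078]
force: [-1.3, 0.9, -0.1]
width: -0.1
grasp_force: 0.0
```

Run:
```python
from h import *
print(delta((456,306,150),.079),delta((456,306,75),.079))
```

```text
{'x': np.float64(0.0295), 'y': np.float64(-0.5055), 'z': np.float64(0.0006), 'rx': np.float64(-0.0), 'ry': np.float64(-0.0008), 'rz': np.float64(-0.0005)} {'x': np.float64(0.0292), 'y': np.float64(-0.5055), 'z': np.float64(0.1506), 'rx': np.float64(-0.0), 'ry': np.float64(-0.0008), 'rz': np.float64(-0.0005)}
```

>>> jog_arm([
  {"x": 0.005, "y": -0.08, "z": 0, "rx": 0, "ry": 0, "rz": 0, "grip": 0},
  {"x": 0.01, "y": -0.17, "z": 0, "rx": 0, "ry": 0, "rz": 0, "grip": 0},
  {"x": 0.015, "y": -0.26, "z": 0, "rx": 0, "ry": 0, "rz": 0, "grip": 0},
  {"x": 0.02, "y": -0.35, "z": 0, "rx": 0, "ry": 0, "rz": 0, "grip": 0},
  {"x": 0.025, "y": -0.44, "z": 0, "rx": 0, "ry": 0, "rz": 0, "grip": 0},
  {"x": 0.029, "y": -0.505, "z": 0, "rx": 0, "ry": 0, "rz": 0, "grip": 0},
  {"x": 0.029, "y": -0.505, "z": 0, "rx": 0, "ry": 0, "rz": 0, "grip": 0},
  {"x": 0.029, "y": -0.505, "z": 0.05, "rx": 0, "ry": 0, "rz": 0, "grip": 0},
  {"x": 0.029, "y": -0.505, "z": 0.09, "rx": 0, "ry": 0, "rz": 0, "grip": 0},
  {"x": 0.029, "y": -0.505, "z": 0.14, "rx": 0, "ry": 0, "rz": 0, "grip": 0},
  {"x": 0.029, "y": -0.505, "z": 0.14, "rx": 0, "ry": 0, "rz": 0, "grip": 0},
  {"x": 0.029, "y": -0.505, "z": 0.14, "rx": 0, "ry": 0, "rz": 0, "grip": 0},
])

```text
time: 17.65
ee_pos: [454.1, 304.9, 80.3]
tcp_rot: [3.141, -0.002, 0.077]
force: [0.1, -0.4, 0.7]
width: -0.2
grasp_force: 0.0
```

Run:
```python
from h import *
s=env.state();print(s["ee_pos"]);print(delta((456,306,60),.079))
cv2.imwrite("pics/w7.png",viewer.get_image("wrist")[:,:,::-1])
i=viewer.camera_info("wrist");print([proj(i,(456,306,z)).round(0) for z in(40,45)])
```

```text
[454.12489919 304.91555018  80.25621839]
{'x': np.float64(0.0038), 'y': np.float64(-0.0019), 'z': np.float64(0.0405), 'rx': np.float64(0.0001), 'ry': np.float64(-0.0008), 'rz': np.float64(-0.0009)}
[array([273., 241.]), array([273., 244.])]
```

View pics/w7.png

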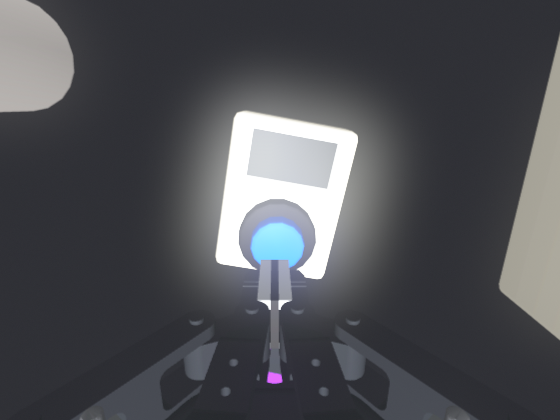

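The shut fingertips are just above the blue button at (278,247) on the cream pad, within about 2 mm of my estimate. I'll press down in small steps.

>>> jog_arm([
  {"x": 0.003, "y": 0, "z": 0.02, "rx": 0, "ry": 0, "rz": 0, "grip": 0},
  {"x": 0.003, "y": 0, "z": 0.04, "rx": 0, "ry": 0, "rz": 0, "grip": 0},
  {"x": 0.003, "y": 0, "z": 0.055, "rx": 0, "ry": 0, "rz": 0, "grip": 0},
  {"x": 0.003, "y": 0, "z": 0.06, "rx": 0, "ry": 0, "rz": 0, "grip": 0},
  {"x": 0.003, "y": 0, "z": 0.06, "rx": 0, "ry": 0, "rz": 0, "grip": 0},
])

```text
time: 18.2
ee_pos: [455.7, 305.6, 49.8]
tcp_rot: [3.141, -0.001, 0.078]
force: [-1.4, -0.4, 2.8]
width: 0.3
grasp_force: 1.0
```

>>> jog_arm([
  {"x": 0, "y": 0, "z": 0.004, "rx": 0, "ry": 0, "rz": 0, "grip": 0},
  {"x": 0, "y": 0, "z": 0.008, "rx": 0, "ry": 0, "rz": 0, "grip": 0},
  {"x": 0, "y": 0, "z": 0.008, "rx": 0, "ry": 0, "rz": 0, "grip": 0},
  {"x": 0, "y": 0, "z": 0.008, "rx": 0, "ry": 0, "rz": 0, "grip": 0},
])

```text
time: 18.6
ee_pos: [456.1, 305.9, 46.5]
tcp_rot: [3.142, -0.002, 0.078]
force: [-1.6, -1.5, 3.3]
width: -0.1
grasp_force: 1.8
```

>>> jog_arm([
  {"x": 0, "y": 0, "z": 0.004, "rx": 0, "ry": 0, "rz": 0, "grip": 0},
  {"x": 0, "y": 0, "z": 0.008, "rx": 0, "ry": 0, "rz": 0, "grip": 0},
  {"x": 0, "y": 0, "z": 0.008, "rx": 0, "ry": 0, "rz": 0, "grip": 0},
  {"x": 0, "y": 0, "z": 0.008, "rx": 0, "ry": 0, "rz": 0, "grip": 0},
])

```text
time: 19.0
ee_pos: [456.4, 306.0, 45.7]
tcp_rot: [3.141, -0.001, 0.078]
force: [-10.9, -5.4, 22.5]
width: 0.1
grasp_force: 11.0
```

The button is at its stop (22 N, no further travel). I'll lift clear and let it spring back.

>>> jog_arm([
  {"x": 0, "y": 0, "z": -0.02, "rx": 0, "ry": 0, "rz": 0, "grip": 0},
  {"x": 0, "y": 0, "z": -0.08, "rx": 0, "ry": 0, "rz": 0, "grip": 0},
  {"x": 0, "y": 0, "z": -0.16, "rx": 0, "ry": 0, "rz": 0, "grip": 0},
  {"x": 0, "y": 0, "z": -0.24, "rx": 0, "ry": 0, "rz": 0, "grip": 0},
  {"x": 0, "y": 0, "z": -0.3, "rx": 0, "ry": 0, "rz": 0, "grip": 0},
  {"x": 0, "y": 0, "z": -0.3, "rx": 0, "ry": 0, "rz": 0, "grip": 0},
  {"x": 0, "y": 0, "z": -0.3, "rx": 0, "ry": 0, "rz": 0, "grip": 0},
  {"x": 0, "y": 0, "z": -0.3, "rx": 0, "ry": 0, "rz": 0, "grip": 0},
])

```text
time: 19.8
ee_pos: [454.9, 305.3, 190.2]
tcp_rot: [3.141, 0.001, 0.078]
force: [0.5, -0.2, -0.5]
width: -0.1
grasp_force: 0.0
```

```bash
python3 -c "
from rig import env
print(env.state()['force']); print(env.finish_job())"
```

```text
[ 0.51822516 -0.23289491 -0.51433029]
the job is handed in; nothing more can be done
None
```

The orange-capped flask is fully home in the left (free) bay, cap to the front, and I pressed and released the start button; the job was handed in at about 20 s, and no verdict came back.

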